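# Park the palm sander and bolt it in

### The arm

A 7-joint arm with a two-finger parallel gripper is mounted at the origin on the work surface. World frame = base frame: x ahead of the robot, y to its left, z up, the work surface at z = 0. Lengths are in m, angles in rad, forces in N, time in s.
With the tool pointing down it reaches from about 0.375 to 0.925 m from the base axis. Payload 3.1 kg.
Tool frame: the origin (TCP) lies midway between the tips of the shut fingers; the grasp point (between the pads) lies bot.pinch_z behind it (bot.pinch_z is the distance from the TCP to the grasp point, in m); z points along the fingers, y is the line along which they close (so a half turn about z gives the same grasp; the last joint's range is limited). The gripper opens to 85 mm and grips with 20 to 120 N. Pads are 22 mm wide; open, the fingers measure 114 mm over their backs; the gripper's body (76 mm by 85 mm) begins 54 mm behind the grasp point. The pads swing forward as they close: fully open they stand 13 mm farther back than shut.
Start: joints at [-1.344, 0.383, 0.044, 1.598, -0.018, 1.161, -0.05], TCP at [0.207, 0.616, 0.231] pointing down, gripper open.
Joint ranges: [-2.61, 2.61], [-0.41, 2.15], [-1.48, 1.57], [0, 2.5], [-1.57, 4.71], [0.05, 1.97], [-2.85, 2.85]. Speed limits (rad/s): [2.79, 2.79, 3.14, 3.14, 3.14, 3.14, 3.14].

### API

Orientations are given as a 3x3 rotation matrix whose columns are the frame's x, y, z axes.
In Python, from station import bot gives the robot as it stands. The module is installed in compiled form; this text tells all that it offers.
- The arm moves only by the tool carry_out, never from a script. Its argument "increments" is text: rows parted by semicolons, each of 7 numbers parted by spaces: the shift along the tool's x, y, z in cm, then the turn, a rotation vector about the tool's x, y, z in degrees, then the opening, from -1 (shut) to 1 (fully open), so that 0 is half open. In form: dx dy dz wx wy wz hand; .... A call has 1 to 12 rows; each row shifts and turns the commanded pose from where the row before left it, along the tool's axes as they then stand; what a row does not reach is not made up. A row lasts 1/10 s, in which the tool goes at most 50 mm and 8.59 degrees, less where a joint would pass 70% of its speed; a pose out of reach is approached as far as the arm can. A call is refused whole if a number of a shift passes 5 or a number of a turn 8.59, either way. A call with a gripper value outside its range is refused whole. The fingers move at their own pace and stop on an object; "grip_force" is the grip in N (left out, the last holds). Time passes only in rows, so rows that do not move let the fingers close. It gives the time, the measured TCP pose, the force, the opening and the grip force at its end, in the units of the state.
- bot.get_state(): the state, without advancing time (a new reading comes with each control period).
- bot.camera(name): name is "scene" or "top"; returns a dict with "image" (480x640x3 uint8, red, green, blue), "depth" (480x640 float32, m along the optical axis (not along the pixel's ray), 0 where there is no reading), "fx", "fy", "cx", "cy" (pixels), "T" (4x4, takes a point from camera to world coordinates). Camera axes: x right, y up, looking along -z (the intrinsics and any distortion apply to the point x, -y, -z); pixel columns grow to the right and rows downward; lengths in m; the calibration is good to about 2 mm. A picture is of the moment at which its call begins.
- bot.job_done(): hands the job in; it is judged then, once.
The state is a dict: "time": time; "joint_pos": joint angles; "dq": joint speeds; "joint_torque": joint torques, N m; "ee_pos": TCP position; "ee_rot": TCP orientation; "wrist_force": force on the tool from outside, world axes, zero at the start; "torque": the same for the moment, N m; "gripper_width": opening from 0.0 (shut) to 1.0 (fully open); "grasp_force": force on a finger pad.
Only numpy, scipy, OpenCV 4.12 (cv2) and the standard library are available. Lean on these libraries where they do the work, as an engineer would, in place of code of your own. Each camera call takes 0.05 s, during which the arm holds its last target. There are 200 camera calls.

### The job

Push the palm sander along the bench, battery end last, into its steel dock until its nose sits fully home against the back stop, keeping it flat on the bench. Then slide the barrel bolt all the way across behind it, with its handle still up, and turn the handle down into the keeper notch. Leave the can, the jar and the wrench where they are, and the dock shut with the sander in it.

Things in the scene. Friction and masses are not known exactly. Their poses are not given: they have to be found in the camera images.
- sander_mid (a point): Middle of a grey cordless palm sander, loose on the bench, 0.4-0.85 kg, too wide to grasp well. Point: 36 mm above the bench, half-way along; +y is the nose, z up. Rubber pad 92 mm wide (x), 130 long (y), 12 thick; body above it 78 wide, domed top 75 mm high. Starts outside the dock's mouth, off to a side and turned.
- sander_back (a point): Centre of the sander's flat back face (its black battery): 65 mm behind the middle (its -y), 30 mm above the bench. The face is 78 mm wide, from the bench up to 60 mm.
- dock: Grey steel dock fixed to the bench. Origin: on the bench, where the parked sander's middle belongs; +y points into the dock (sander goes in nose first), z up. Side walls 20 mm high, inner faces at x = -48.5 and +48.5 mm, y = -98 to +65; back stop 45 mm high, face at y = +65. Lips 16 to 20 mm above the bench, 85 mm apart, y = -60 to +65, reach over the pad: it slides in, cannot drop in.
- mouth (a point): Centre of the dock's mouth, on the bench: (0, -98 mm) in the dock's frame, same axes. From here the side walls (20 mm high) flare outwards to y = -143 mm, about 130 mm apart there.
- notch (a point): Keeper notch, 28 mm above the bench: (72, -91 mm) in the dock's frame, same axes. A slot 18 mm wide (x), open at the top, in the front cheek (y = -94 to -88 mm, 58 mm high) of the bolt's bed. The bed stands on the +x side of the mouth, x = 56 to 186, y = -97 to -57 mm in the dock's frame; rear cheek 54 mm high.
- bolt (a joint): Slide of the steel barrel bolt, m: rod 14 mm thick, axis at y = -77 mm in the dock's frame, 40 mm above the bench. 0 to 0.012 = drawn back, mouth free (rod's tip 102 mm ahead of the handle); 0.090 = end stop, rod across the mouth behind the parked sander. Moves to the dock's -x as it grows. Friction 3 N, stays where left. Blocked while the sander is over 5 mm short of home.
- handle (a joint): Turn of the bolt's handle about the rod's axis, rad. 0 = straight up; grows as it falls outwards, to the dock's -y; 1.5 = end stop, nearly level, down in the keeper notch. The front cheek stops it at about 0.3 unless the bolt is at its end stop (within 4 mm), where it stands over the notch. Needs about 1 N at the knob, stays where left.
- knob (a point): Centre of the steel ball (18 mm diameter) at the end of the bolt's handle, 65 mm from the rod's axis; shank 9 mm thick. In the dock's frame the handle is at x = 162 mm minus the bolt's travel: x = 72 mm when the bolt is home. With the handle straight up the knob is at y = -77 mm, 105 mm above the bench.
- can: Bystander: green can, 90 mm diameter, 120 mm high, standing; origin under its centre.
- jar: Bystander: glass jar with steel lid, 66 mm diameter, 90 mm high, standing; origin under its centre.
- wrench: Bystander: steel wrench, 190 mm long, lying on the bench; origin at its middle, x along it.
Things that resemble listed ones, but are neither listed nor needed, are in the scene too. What is shaped like the part that bears sander_mid but blue or pink is not meant.

How it is judged:
On the way, in this order (a step that is already met when the one before it is completed fails the run):
1. the sander is fully home in the dock, within 5 mm of the back stop, bolt still drawn back (y of sander_mid in the frame of dock above -0.005 m and x of sander_mid in the frame of dock between -0.006 and 0.006 m and angle between the y axis of sander_mid and the y axis of dock, either way round below 0.06 rad and value of joint bolt below 0.05 m), for 0.2 s.
2. the bolt is fully across with its handle still up (value of joint bolt above 0.084 m and value of joint handle below 0.6 rad), for 0.1 s.
3. the handle is down in the keeper notch (value of joint bolt above 0.083 m and value of joint handle above 1.25 rad), for 0.2 s.
At the end, for the whole second after the job is handed in: The sander stands flat in the dock, within 6 mm of the back stop and square to it; the bolt is across (at least 83 of 90 mm) and its handle down in the notch (at least 1.25 rad); can, jar and wrench within 30 mm of where they stood (all of step 3 and y of sander_mid in the frame of dock above -0.006 m and x of sander_mid in the frame of dock between -0.006 and 0.006 m and angle between the y axis of sander_mid and the y axis of dock, either way round below 0.06 rad and angle between sander_mid's own z axis and vertical below 0.06 rad and height (world z) of sander_mid below 0.042 m and distance of each of can, jar, wrench from where it was at the start of the episode below 0.03 m); the robot touches nothing.
It fails at once if the sander is tipped or lifted off the bench (angle between sander_mid's own z axis and vertical above 0.3 rad or height (world z) of sander_mid above 0.066 m).
It fails at once if the can, jar or wrench is pushed away (30 mm or more) (distance of any of can, jar, wrench from where it was at the start of the episode above 0.03 m).
It also fails if it takes over 64 s, if anything falls off the work surface, if the arm or the gripper's body presses on something with over 40 N, if the wrist force passes 120 N, or if a joint passes its speed limit or range.

## Working session

There is one attempt and no reset: what is moved stays moved. The work goes in short steps, Python scripts to look and compute and a tool call to move; the robot and the scene stay as the last step left them, time stands still between calls to the robot, and variables do not carry over. Pictures are saved under pics/ and viewed, at most 10 in all, crops included, and the job is handed in when it is done.

Besides the shell and the picture viewer there is one more tool, called after ">>>" by a JSON object that holds its "name" and its "arguments". carry_out: Moves the arm, as the interface text tells. Its arguments: {"type":"object","properties":{"increments":{"type":"string"},"grip_force":{"type":"number"}},"required":["increments"]}

```bash
mkdir -p pics
cat > h.py <<'E'
import numpy as np, cv2
from station import bot
def grab(n):
    c=bot.camera(n); return c
def save(im,name): cv2.imwrite('pics/'+name,cv2.cvtColor(im,cv2.COLOR_RGB2BGR))
def cloud(c):
    d=c['depth']; v,u=np.mgrid[0:480,0:640]
    P=np.stack([(u-c['cx'])/c['fx']*d,-(v-c['cy'])/c['fy']*d,-d],-1)
    W=P@c['T'][:3,:3].T+c['T'][:3,3]; W[d==0]=np.nan; return W
E
python3 - <<'E'
from h import *
for n in('top','scene'):
    c=grab(n); save(c['image'],n+'1.png'); np.savez(n+'1.npz',**c); print(n,c['T'].round(3),c['fx'],c['cx'],c['cy'],[k for k in c])
s=bot.get_state(); print(s['ee_pos'],s['ee_rot'],s['gripper_width'],bot.pinch_z)
E
```

```text
top [[ 1.400e-02  9.990e-01 -4.700e-02  4.840e-01]
 [-1.000e+00  1.400e-02  1.000e-03  4.100e-02]
 [ 2.000e-03  4.700e-02  9.990e-01  1.297e+00]
 [ 0.000e+00  0.000e+00  0.000e+00  1.000e+00]] 571.1113175539227 312.60198414912975 241.26072580984155 ['image', 'depth', 'fx', 'fy', 'cx', 'cy', 'T']
scene [[-0.091 -0.776  0.624  1.373]
 [ 0.996 -0.06   0.072  0.108]
 [-0.019  0.628  0.778  1.116]
 [ 0.     0.     0.     1.   ]] 521.2499637732825 311.41610485214164 230.52069768356478 ['image', 'depth', 'fx', 'fy', 'cx', 'cy', 'T']
[0.20716729 0.61521462 0.23002086] [[-9.47733233e-01  3.19063226e-01 -6.14870170e-04]
 [ 3.19063785e-01  9.47730503e-01 -2.27933209e-03]
 [-1.44519834e-04 -2.35638158e-03 -9.99997213e-01]] 1.0017840297254443 0.0187
```

View pics/top1.png

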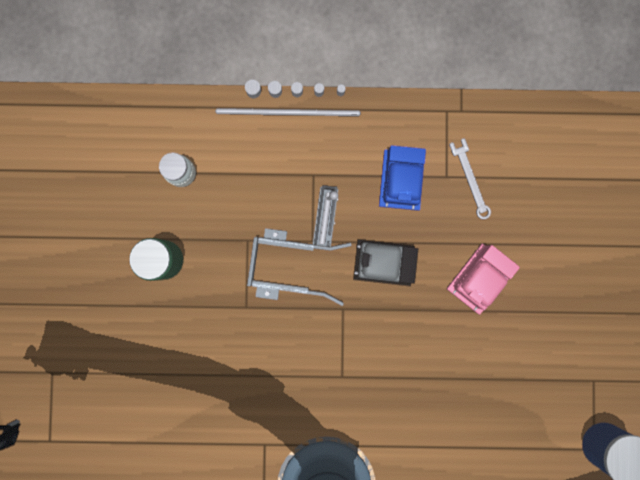

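View pics/scene1.png

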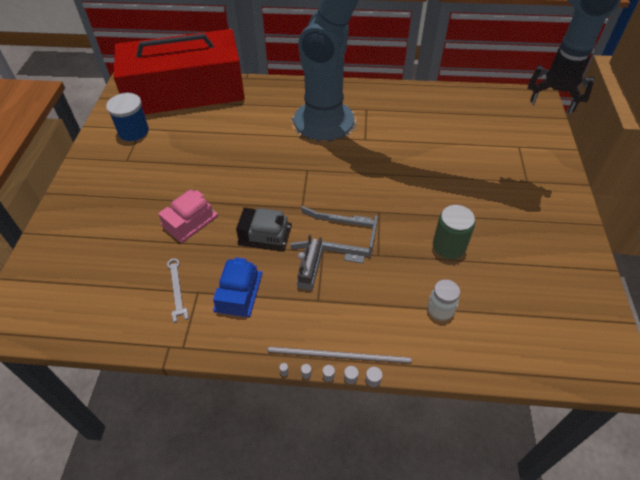

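The top view shows three sander shapes: grey with a black battery at (386,262), blue at (403,178) and pink at (484,278). Grey matches the description; its nose faces left, towards the dock at about (285,265). The bolt bed is at (326,217). The can is at (153,259), the jar at (177,168) and the wrench at (470,180).

Run:
```python
from h import *
c=dict(np.load('top1.npz')); W=cloud(c); z=W[...,2]
im=c['image']; crop=cv2.resize(im[170:320,235:435],(800,600),interpolation=cv2.INTER_CUBIC); save(crop,'crop1.png')
print('bench z',np.nanmedian(z[300:320,400:440]))
def blob(u0,u1,v0,v1,zl,zh):
    m=np.zeros(z.shape,bool); m[v0:v1,u0:u1]=1; m&=(z>zl)&(z<zh); return m
def rect(m,n):
    p=W[m][:,:2].astype(np.float32)
    r=cv2.minAreaRect(p*1000); print(n,m.sum(),np.round(r[0],1),np.round(r[1],1),round(r[2],1), 'z',np.round(np.percentile(W[m][:,2],[5,50,95]),4))
rect(blob(350,425,232,292,.006,.1),'sander all'); rect(blob(350,425,232,292,.04,.1),'sander body');rect(blob(350,425,232,292,.065,.1),'sander dome')
# dock: walls
rect(blob(244,300,230,300,.03,.06),'backstop')
rect(blob(312,342,180,250,.045,.075),'bed')
rect(blob(312,342,180,250,.08,.13),'knob')
for a in [(262,312,280,296),(262,312,234,250)]:
    m=blob(a[0],a[1],a[2],a[3],.012,.03); p=W[m][:,:2]
    l=cv2.fitLine(p.astype(np.float32),cv2.DIST_HUBER,0,.01,.01).ravel(); print('wall',m.sum(),l.round(4),np.ptp(p,0))
m=blob(312,342,180,250,.08,.13); print(W[m].round(3))
```

```text
bench z 0.0005841660622138978
sander all 2538 [ 503.7 -128.2] [171.2 128.9] 87.5 z [0.0109 0.0637 0.0778]
sander body 2037 [ 498.6 -124.9] [122.8  79.9] 84.3 z [0.0494 0.071  0.0781]
sander dome 1226 [ 498.5 -124.4] [116.5  74.2] 82.9 z [0.068  0.0745 0.0789]
backstop 212 [497.1 172. ] [  8.7 108.3] 83.1 z [0.0352 0.0447 0.0494]
bed 539 [600.   12.5] [ 33.9 130.4] 83.1 z [0.0455 0.053  0.0607]
knob 54 [636.6  -2.7] [14.9 15.2] 89.1 z [0.1058 0.1111 0.1145]
wall 263 [0.1289 0.9917 0.4394 0.0982] [0.02513122 0.10962041]
wall 270 [0.1196 0.9928 0.5371 0.0982] [0.02137038 0.1102175 ]
[[ 0.644  0.     0.106]
 [ 0.644 -0.002  0.109]
 [ 0.644 -0.004  0.11 ]
 [ 0.644 -0.006  0.111]
 [ 0.644 -0.008  0.109]
 [ 0.642  0.003  0.108]
 [ 0.641  0.001  0.115]
 [ 0.641 -0.001  0.113]
 [ 0.641 -0.004  0.112]
 [ 0.641 -0.006  0.112]
 [ 0.641 -0.008  0.113]
 [ 0.643 -0.01   0.103]
 [ 0.639  0.005  0.111]
 [ 0.64   0.002  0.105]
 [ 0.639  0.001  0.114]
 [ 0.639 -0.002  0.112]
 [ 0.639 -0.004  0.111]
 [ 0.639 -0.006  0.112]
 [ 0.639 -0.008  0.112]
 [ 0.64  -0.01   0.11 ]
 [ 0.637  0.005  0.109]
 [ 0.638  0.002  0.107]
 [ 0.637  0.001  0.113]
 [ 0.637 -0.002  0.113]
 [ 0.637 -0.004  0.114]
 [ 0.637 -0.006  0.115]
 [ 0.637 -0.008  0.116]
 [ 0.637 -0.01   0.113]
 [ 0.635  0.005  0.111]
 [ 0.635  0.003  0.112]
 [ 0.635  0.     0.11 ]
 [ 0.635 -0.002  0.111]
 [ 0.635 -0.004  0.112]
 [ 0.635 -0.006  0.11 ]
 [ 0.635 -0.008  0.111]
 [ 0.635 -0.01   0.11 ]
 [ 0.633  0.005  0.112]
 [ 0.633  0.002  0.109]
 [ 0.633  0.     0.111]
 [ 0.633 -0.002  0.111]
 [ 0.633 -0.004  0.112]
 [ 0.633 -0.006  0.113]
 [ 0.633 -0.008  0.114]
 [ 0.633 -0.01   0.109]
 [ 0.634  0.004  0.082]
 [ 0.631  0.002  0.109]
 [ 0.631  0.     0.111]
 [ 0.631 -0.002  0.111]
 [ 0.631 -0.004  0.113]
 [ 0.631 -0.006  0.109]
 [ 0.631 -0.008  0.109]
 [ 0.629  0.     0.11 ]
 [ 0.629 -0.002  0.107]
 [ 0.629 -0.004  0.109]]
```

View pics/crop1.png

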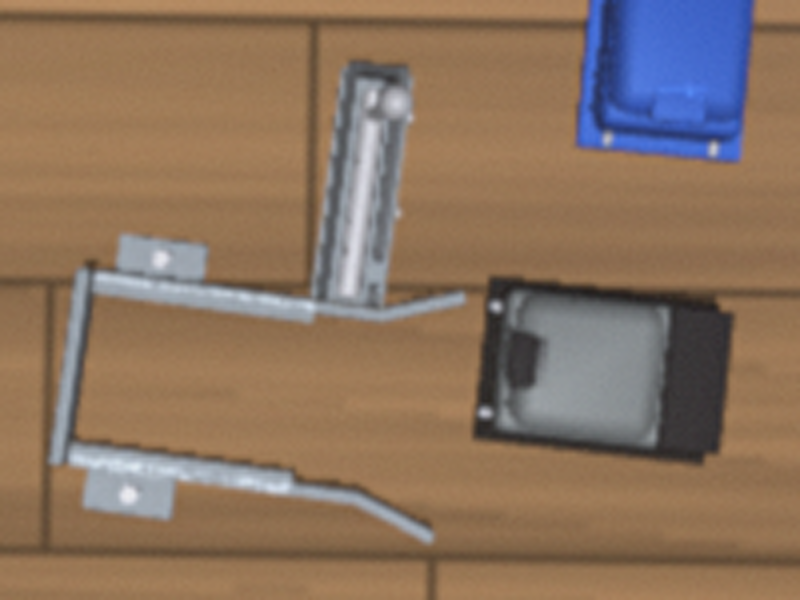

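The crop confirms the choice: a grey dome, two white dots at the nose on the left (490,305 and 485,412), and a black battery on the right (700,380). The dock origin is near (0.489, 0.1035) with a yaw of about -0.121. The sander is about 37 mm to the dock's +x and 225 mm out. I'll push it sideways with the fingers half open, then push it in from behind.

>>> {"name": "carry_out", "arguments": {"increments": "0 0 0 0 0 -5.8 0; 0 0 0 0 0 -5.8 0; -2.5 -3.9 0 0 0 0 0; -2.5 -3.9 0 0 0 0 0; -2.5 -3.9 0 0 0 0 0; -2.5 -3.9 0 0 0 0 0; -2.5 -3.9 0 0 0 0 0; -2.5 -3.9 0 0 0 0 0; -2.5 -3.9 0 0 0 0 0; -2.5 -3.9 0 0 0 0 0; -2.5 -3.9 0 0 0 0 0; -2.5 -3.9 0 0 0 0 0"}}

```text
time: 1.3
ee_pos: [0.4081, 0.1964, 0.231]
ee_rot: [[-0.993, 0.122, -0.0], [0.122, 0.993, 0.0], [0.0, -0.0, -1.0]]
wrist_force: [0.1, 0.3, 0.2]
gripper_width: 0.501
grasp_force: 0.0
```

>>> {"name": "carry_out", "arguments": {"increments": "-2.5 -3.9 0 0 0 0 0; -2.5 -3.9 0 0 0 0 0; -2.5 -3.9 0 0 0 0 0; -2.5 -3.9 0 0 0 0 0; -2.5 -3.9 0 0 0 0 0; -2.5 -3.9 0 0 0 0 0; -2.5 -3.9 0 0 0 0 0; -2.5 -3.9 0 0 0 0 0; 0 0 0 0 0 0 0; 0 0 0 0 0 0 0; 0 0 0 0 0 0 0"}}

```text
time: 2.4
ee_pos: [0.5679, -0.1339, 0.2306]
ee_rot: [[-0.993, 0.12, -0.002], [0.12, 0.993, 0.001], [0.002, 0.001, -1.0]]
wrist_force: [0.4, 0.5, 0.1]
gripper_width: 0.5
grasp_force: 0.0
```

```bash
cat >> h.py <<'E'
O=np.array([.489,.1035]); t=-.121
X=np.array([np.cos(t),np.sin(t)]); Y=np.array([-np.sin(t),np.cos(t)])
def dock(p): q=np.asarray(p)[...,:2]-O; return np.stack([q@X,q@Y],-1)
def st():
    s=bot.get_state(); p=s['ee_pos']; R=s['ee_rot']
    print('t',round(s['time'],2),'world',p.round(4),'dock mm',(dock(p)*1000).round(1),'z',round(p[2]*1000,1),'F',np.round(s['wrist_force'],1),'grip',round(s['gripper_width'],2))
    print('toolx ang dock deg',np.round(np.degrees(np.arctan2(R[:2,0]@Y,R[:2,0]@X)),1),'zaxis',R[:,2].round(3))
E
python3 -c "
from h import *
st()"
```

```text
t 2.4 world [ 0.5679 -0.1339  0.2306] dock mm [ 106.9 -226.1] z 230.6 F [0.4 0.5 0.1] grip 0.5
toolx ang dock deg -180.0 zaxis [-0.002  0.001 -1.   ]
```

>>> {"name": "carry_out", "arguments": {"increments": "-0.4 0 4.3 0 0 0 0; 0 0 4.3 0 0 0 0; 0 0 4.3 0 0 0 0; 0 0 4.3 0 0 0 0; 0 0 4.3 0 0 0 0; 0 0 0 0 0 0 0"}}

```text
time: 3.0
ee_pos: [0.566, -0.1313, 0.01]
ee_rot: [[-0.993, 0.118, -0.014], [0.118, 0.993, 0.004], [0.015, 0.002, -1.0]]
wrist_force: [-0.7, 0.7, -0.2]
gripper_width: 0.498
grasp_force: 0.0
```

>>> {"name": "carry_out", "arguments": {"increments": "0.8 0 0 0 0 0 0; 0.8 0 0 0 0 0 0; 0.5 0 0 0 0 0 0; 0.5 0 0 0 0 0 0; 0.5 0 0 0 0 0 0; 0.5 0 0 0 0 0 0; 0.5 0 0 0 0 0 0; 0.5 0 0 0 0 0 0; 0.5 0 0 0 0 0 0; 0.3 0 0 0 0 0 0; 0 0 0 0 0 0 0"}}

```text
time: 4.1
ee_pos: [0.5224, -0.1299, 0.0184]
ee_rot: [[-0.992, 0.122, 0.008], [0.122, 0.993, -0.001], [-0.008, 0.0, -1.0]]
wrist_force: [3.8, 0.3, 2.1]
gripper_width: 0.496
grasp_force: 0.0
```

```bash
cat >> h.py <<'E'
def sander(c,name):
    # full view masks: dark-grey/black sander by height, dock-frame window
    W=cloud(c); D=dock(W)*1000; z=W[...,2]
    hsv=cv2.cvtColor(c['image'],cv2.COLOR_RGB2HSV)
    return W,D,z
E
python3 - <<'E'
from h import *
st(); c=grab('top'); save(cv2.resize(c['image'][150:330,240:480],(800,600),interpolation=cv2.INTER_CUBIC),name:='p2.png')
E
```

```text
t 4.1 world [ 0.5224 -0.1299  0.0184] dock mm [  61.4 -227.7] z 18.4 F [3.8 0.3 2.1] grip 0.5
toolx ang dock deg 179.9 zaxis [ 0.008 -0.001 -1.   ]
```

View pics/p2.png

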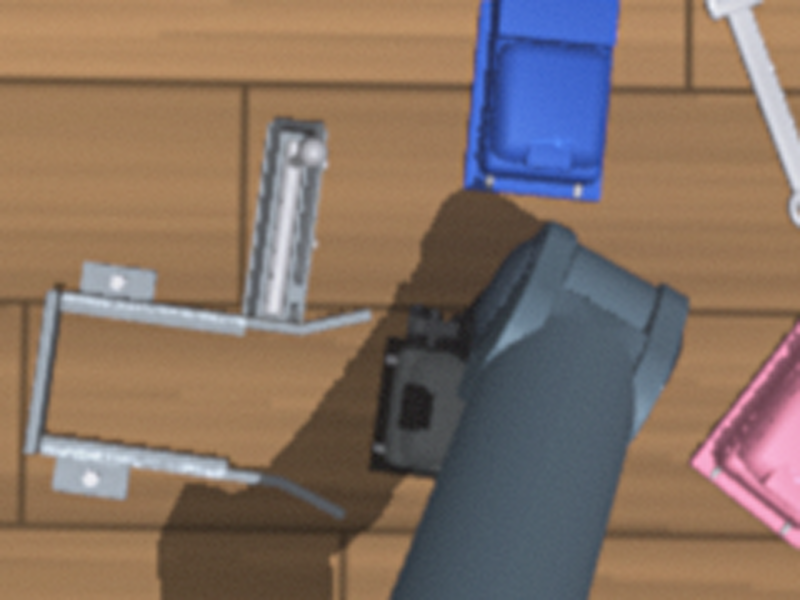

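The picture shows the sander's nose at (390,410) in shadow, with the gripper pushing it straight. I'll finish the push, back off and look again.

>>> {"name": "carry_out", "arguments": {"increments": "0.4 0 0 0 0 0 0; 0.4 0 0 0 0 0 0; 0 0 0 0 0 0 0; 0 0 0 0 0 0 0"}}

```text
time: 4.55
ee_pos: [0.5138, -0.1289, 0.0178]
ee_rot: [[-0.993, 0.122, 0.006], [0.122, 0.993, -0.001], [-0.006, -0.0, -1.0]]
wrist_force: [5.7, -0.7, 2.0]
gripper_width: 0.498
grasp_force: 0.0
```

>>> {"name": "carry_out", "arguments": {"increments": "-1.5 0 0 0 0 0 0; -1 0 0 0 0 0 0; 0 0 -4 0 0 0 0; 0 0 -4 0 0 0 0; 0 -4 -3 0 0 8.5 0; 0 -4 0 0 0 8.5 0; 0 -4 0 0 0 8.5 0; 0 -4 0 0 0 8.5 0; 0 -3 0 0 0 8.5 0; 0 0 0 0 0 8.5 0; 0 0 0 0 0 8.5 0; 0 0 0 0 0 8.5 0"}}

```text
time: 5.75
ee_pos: [0.4609, -0.3023, 0.1256]
ee_rot: [[-0.251, 0.968, -0.003], [0.968, 0.251, 0.002], [0.003, -0.002, -1.0]]
wrist_force: [0.6, -0.4, 0.2]
gripper_width: 0.5
grasp_force: 0.0
```

Run:
```python
from h import *
st(); c=grab('top'); save(cv2.resize(c['image'][150:330,240:480],(800,600),interpolation=cv2.INTER_CUBIC),'p3.png')
W=cloud(c);D=dock(W)*1000;z=W[...,2]
for zl,zh in((.04,.09),(.066,.09),(.006,.09)):
    m=(abs(D[...,0])<75)&(D[...,1]<-150)&(D[...,1]>-310)&(z>zl)&(z<zh)
    r=cv2.minAreaRect(D[m].astype(np.float32)); print(m.sum(),np.round(r,1) if 0 else r)
```

```text
t 5.75 world [ 0.4609 -0.3023  0.1256] dock mm [  21.1 -406.2] z 125.6 F [ 0.6 -0.4  0.2] grip 0.5
toolx ang dock deg 111.5 zaxis [-0.003  0.002 -1.   ]
2043 ((0.5924301147460938, -224.63011169433594), (123.13269805908203, 79.68313598632812), 89.57752227783203)
1216 ((0.4881324768066406, -222.86923217773438), (114.18614196777344, 73.24874877929688), 89.5619888305664)
2538 ((2.4642791748046875, -230.22457885742188), (141.8597412109375, 159.65940856933594), 0.9036476612091064)
```

View pics/p3.png

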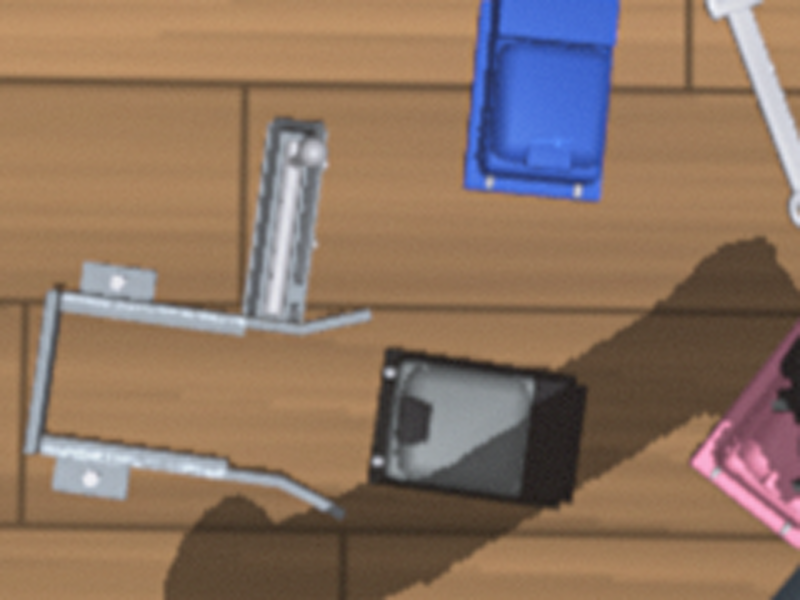

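The picture shows the sander squared up: nose at (385,420), back at (580,440). It is 0.5 mm off-centre with a yaw of -0.4°. Next I go behind the battery.

>>> {"name": "carry_out", "arguments": {"increments": "0 0 0 0 0 7.2 0; 0 0 0 0 0 7.2 0; 0 0 0 0 0 7.2 0; 3 -0.7 0 0 0 0 0; 3 -0.7 0 0 0 0 0; 2.8 -0.7 0 0 0 0 0; 0 0 0 0 0 0 0; 0 0 0 0 0 0 0; 0 0 0 0 0 0 0"}}

```text
time: 6.7
ee_pos: [0.4516, -0.2138, 0.1264]
ee_rot: [[0.115, 0.993, -0.0], [0.993, -0.115, -0.001], [-0.001, -0.0, -1.0]]
wrist_force: [0.2, -0.1, -0.1]
gripper_width: 0.5
grasp_force: 0.0
```

```bash
python3 -c "
from h import *
st()"
```

```text
t 6.7 world [ 0.4516 -0.2138  0.1264] dock mm [   1.2 -319.5] z 126.4 F [ 0.2 -0.1 -0.1] grip 0.5
toolx ang dock deg 90.3 zaxis [-0.    -0.001 -1.   ]
```

>>> {"name": "carry_out", "arguments": {"increments": "0 -0.1 3.6 0 0 0.3 0; 0 0 3.6 0 0 0 0; 0 0 3.4 0 0 0 0; 0 0 0 0 0 0 0; 0.8 0 0 0 0 0 0; 0.8 0 0 0 0 0 0; 0.6 0 0 0 0 0 0; 0.6 0 0 0 0 0 0; 0.8 0 0 0 0 0 0; 0.8 0 0 0 0 0 0; 0.8 0 0 0 0 0 0; 0.8 0 0 0 0 0 0"}}

```text
time: 7.9
ee_pos: [0.4593, -0.156, 0.022]
ee_rot: [[0.122, 0.993, 0.004], [0.993, -0.122, -0.005], [-0.004, 0.005, -1.0]]
wrist_force: [-0.9, -5.6, 3.3]
gripper_width: 0.501
grasp_force: 3.2
```

>>> {"name": "carry_out", "arguments": {"increments": "0.8 0 0 0 0 0 0; 0.8 0 0 0 0 0 0; 0.8 0 0 0 0 0 0; 0.8 0 0 0 0 0 0; 0.6 0 0 0 0 0 0; 0 0 0 0 0 0 0; 0 0 0 0 0 0 0"}}

```text
time: 8.6
ee_pos: [0.4641, -0.117, 0.0217]
ee_rot: [[0.121, 0.993, 0.004], [0.993, -0.121, -0.002], [-0.002, 0.004, -1.0]]
wrist_force: [0.3, -5.1, 4.7]
gripper_width: 0.494
grasp_force: 2.6
```

Run:
```python
from h import *
st(); c=grab('top'); save(cv2.resize(c['image'][150:330,240:480],(800,600),interpolation=cv2.INTER_CUBIC),'p4.png')
```

```text
t 8.6 world [ 0.4641 -0.117   0.0217] dock mm [   1.9 -221.9] z 21.7 F [ 0.3 -5.1  4.7] grip 0.49
toolx ang dock deg 90.0 zaxis [ 0.004 -0.002 -1.   ]
```

View pics/p4.png

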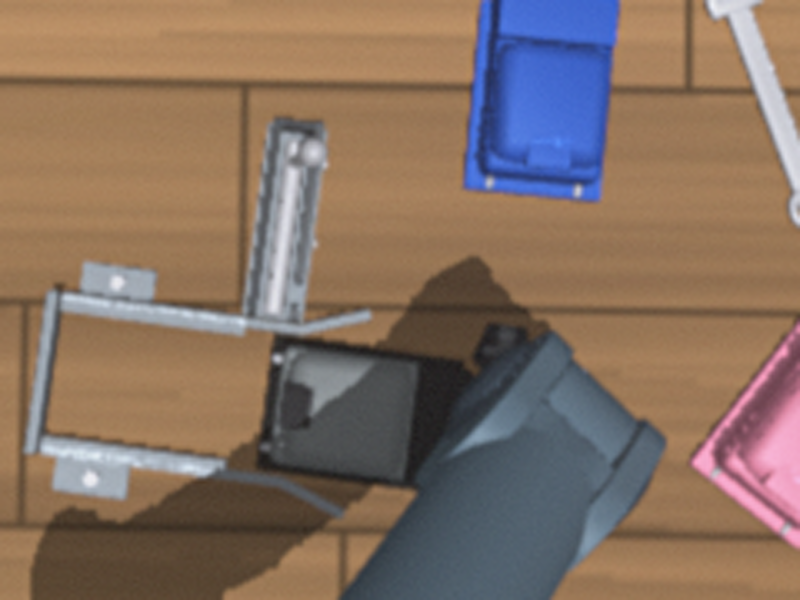

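The nose is inside the mouth at (270,400), parallel to the back stop, so I keep pushing.

>>> {"name": "carry_out", "arguments": {"increments": "0.6 0 0 0 0 0 0; 0.7 0 0 0 0 0 0; 0.7 0 0 0 0 0 0; 0.7 0 0 0 0 0 0; 0.7 0 0 0 0 0 0; 0.7 0 0 0 0 0 0; 0.7 0 0 0 0 0 0; 0.7 0 0 0 0 0 0; 0.7 0 0 0 0 0 0"}}

```text
time: 9.55
ee_pos: [0.4709, -0.0576, 0.0215]
ee_rot: [[0.123, 0.992, 0.003], [0.992, -0.123, -0.005], [-0.004, 0.004, -1.0]]
wrist_force: [-1.1, -9.4, 6.2]
gripper_width: 0.5
grasp_force: 4.5
```

>>> {"name": "carry_out", "arguments": {"increments": "0.7 0 0 0 0 0 0; 0.7 0 0 0 0 0 0; 0.7 0 0 0 0 0 0; 0.7 0 0 0 0 0 0; 0.7 0 0 0 0 0 0; 0.7 0 0 0 0 0 0; 0.7 0 0 0 0 0 0; 0.7 0 0 0 0 0 0; 0 0 0 0 0 0 0"}}

```text
time: 10.45
ee_pos: [0.4777, -0.0005, 0.0213]
ee_rot: [[0.122, 0.993, 0.002], [0.993, -0.122, -0.003], [-0.002, 0.003, -1.0]]
wrist_force: [-0.4, -6.4, 5.9]
gripper_width: 0.5
grasp_force: 3.2
```

```bash
python3 -c "
from h import *
st()"
```

```text
t 10.45 world [ 0.4777 -0.0005  0.0213] dock mm [   1.3 -104.6] z 21.3 F [-0.4 -6.4  5.9] grip 0.5
toolx ang dock deg 89.9 zaxis [ 0.002 -0.003 -1.   ]
```

>>> {"name": "carry_out", "arguments": {"increments": "0.5 0 0 0 0 0 0; 0.5 0 0 0 0 0 0; 0.5 0 0 0 0 0 0; 0.5 0 0 0 0 0 0; 0.4 0 0 0 0 0 0; 0.2 0 0 0 0 0 0; 0 0 0 0 0 0 0"}}

```text
time: 11.15
ee_pos: [0.4802, 0.0242, 0.0212]
ee_rot: [[0.123, 0.992, 0.001], [0.992, -0.123, -0.003], [-0.003, 0.002, -1.0]]
wrist_force: [-1.2, -8.1, 6.1]
gripper_width: 0.503
grasp_force: 4.1
```

>>> {"name": "carry_out", "arguments": {"increments": "0.2 0 0 0 0 0 0; 0.2 0 0 0 0 0 0; 0 0 0 0 0 0 0"}}

```text
time: 11.45
ee_pos: [0.4804, 0.0266, 0.0212]
ee_rot: [[0.123, 0.992, 0.001], [0.992, -0.123, -0.005], [-0.005, 0.002, -1.0]]
wrist_force: [-1.1, -11.2, 6.7]
gripper_width: 0.5
grasp_force: 5.3
```

>>> {"name": "carry_out", "arguments": {"increments": "0.2 0 0 0 0 0 0; 0.2 0 0 0 0 0 0; 0 0 0 0 0 0 0"}}

```text
time: 11.75
ee_pos: [0.4804, 0.0266, 0.0213]
ee_rot: [[0.125, 0.992, 0.002], [0.992, -0.125, -0.01], [-0.01, 0.003, -1.0]]
wrist_force: [-1.1, -16.7, 7.5]
gripper_width: 0.505
grasp_force: 8.4
```

Run:
```python
from h import *
st(); c=grab('top'); 
W=cloud(c);D=dock(W)*1000;z=W[...,2]
m=(abs(D[...,0])<44)&(D[...,1]>-60)&(D[...,1]<60)&(z>.03)&(z<.09)
d=D[m]; print(m.sum(), [(xx, np.round(d[abs(d[:,0]-xx)<5][:,1].max(),1)) for xx in(-25,-12,0,12,25)], [(yy,np.round(d[abs(d[:,1]-yy)<5][:,0].min(),1),np.round(d[abs(d[:,1]-yy)<5][:,0].max(),1)) for yy in (0,20,35)])
```

```text
t 11.75 world [0.4804 0.0266 0.0213] dock mm [  0.8 -77.4] z 21.3 F [ -1.1 -16.7   7.5] grip 0.51
toolx ang dock deg 89.8 zaxis [ 0.002 -0.01  -1.   ]
1121 [(-25, np.float64(56.3)), (-12, np.float64(57.8)), (0, np.float64(54.7)), (12, np.float64(57.9)), (25, np.float64(56.7))] [(0, np.float64(-38.9), np.float64(38.3)), (20, np.float64(-39.1), np.float64(38.3)), (35, np.float64(-39.3), np.float64(39.3))]
```

The sander has hit a hard stop: force rose with no motion, and the tool is at -77 as expected, so it is home. Now I back off and go above the knob.

>>> {"name": "carry_out", "arguments": {"increments": "-1 0 0 0 0 0 0; -1.5 0 0 0 0 0 0; 0 0 -4 0 0 0 0; 0 0 -4 0 0 0 1; 0 0 -4 0 0 0 1; 0 2 -4 0 0 0 1; 0.3 4 -2 0 0 0 1; 0.3 4 0 0 0 0 1; 0.3 4 0 0 0 0 1; 0 1.8 0 0 0 0 1; 0 0 0 0 0 0 1; 0 0 0 0 0 0 1"}}

```text
time: 13.0
ee_pos: [0.6347, 0.0017, 0.1994]
ee_rot: [[0.119, 0.993, -0.003], [0.993, -0.119, 0.001], [0.001, -0.003, -1.0]]
wrist_force: [-1.2, -0.9, -0.1]
gripper_width: 0.998
grasp_force: 0.0
```

Run:
```python
from h import *
st(); c=grab('top')
W=cloud(c);D=dock(W)*1000;z=W[...,2]
m=(abs(D[...,0])<48)&(D[...,1]>-100)&(D[...,1]<60)&(z>.04)&(z<.09)
print(m.sum(),cv2.minAreaRect(D[m].astype(np.float32)))
```

```text
t 13.0 world [0.6347 0.0017 0.1994] dock mm [156.9 -83.5] z 199.4 F [-1.2 -0.9 -0.1] grip 1.0
toolx ang dock deg 90.1 zaxis [-0.003  0.001 -1.   ]
262 ((0.7806129455566406, 45.36498260498047), (26.493778228759766, 76.50948333740234), 87.01175689697266)
```

>>> {"name": "carry_out", "arguments": {"increments": "-0.3 0.2 3.7 0 0 0 1; 0 0 3.7 0 0 0 1; 0 0 3.6 0 0 0 1; 0 0 0 0 0 0 1; 0 0 0 0 0 0 -1; 0 0 0 0 0 0 -1; 0 0 0 0 0 0 -1; 0 0 0 0 0 0 -1; 0 0 0 0 0 0 -1; 0 0 0 0 0 0 -1", "grip_force": 25}}

```text
time: 14.05
ee_pos: [0.6381, -0.003, 0.0916]
ee_rot: [[0.12, 0.993, 0.001], [0.993, -0.12, 0.0], [0.0, 0.001, -1.0]]
wrist_force: [-1.8, 0.3, 5.2]
gripper_width: 0.184
grasp_force: 24.3
```

Run:
```python
from h import *
st()
a,b=grab('scene'),grab('top'); save(np.hstack([cv2.resize(a['image'][150:330,200:440],(400,300)),cv2.resize(b['image'][150:330,220:460],(400,300))]),'p5.png')
```

```text
t 14.05 world [ 0.6381 -0.003   0.0916] dock mm [160.9 -87.7] z 91.6 F [-1.8  0.3  5.2] grip 0.18
toolx ang dock deg 90.0 zaxis [ 0.001  0.    -1.   ]
```

View pics/p5.png

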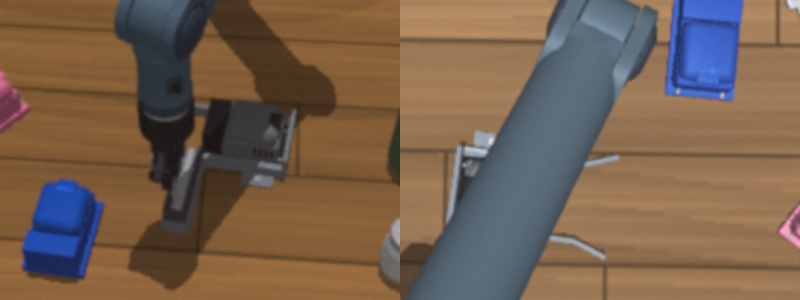

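The fingers have closed on the knob (scene pane, about (168,165)), and the sander sits in the dock. I slide the bolt across.

>>> {"name": "carry_out", "arguments": {"increments": "0 -0.8 0 0 0 0 -1; 0 -0.8 0 0 0 0 -1; 0 -0.8 0 0 0 0 -1; 0 -0.8 0 0 0 0 -1; 0 -0.8 0 0 0 0 -1; 0 -0.8 0 0 0 0 -1; 0 -0.8 0 0 0 0 -1; 0 -0.8 0 0 0 0 -1; 0 -0.8 0 0 0 0 -1; 0 -0.8 0 0 0 0 -1; 0 -0.4 0 0 0 0 -1; 0 0 0 0 0 0 -1"}}

```text
time: 15.35
ee_pos: [0.5543, 0.0068, 0.0915]
ee_rot: [[0.121, 0.993, 0.002], [0.993, -0.121, 0.0], [0.0, 0.002, -1.0]]
wrist_force: [0.3, -1.2, 8.0]
gripper_width: 0.185
grasp_force: 25.0
```

```bash
python3 -c "
from h import *
st()"
```

```text
t 15.35 world [0.5543 0.0068 0.0915] dock mm [ 76.5 -88.1] z 91.5 F [ 0.3 -1.2  8. ] grip 0.18
toolx ang dock deg 90.0 zaxis [ 0.002  0.    -1.   ]
```

>>> {"name": "carry_out", "arguments": {"increments": "0 -0.3 0 0 0 0 -1; 0 -0.3 0 0 0 0 -1; 0 -0.2 0 0 0 0 -1; 0 0 0 0 0 0 -1; 0 0 0 0 0 0 -1"}}

```text
time: 15.85
ee_pos: [0.5503, 0.0078, 0.0917]
ee_rot: [[0.12, 0.993, 0.01], [0.993, -0.12, -0.002], [-0.001, 0.01, -1.0]]
wrist_force: [8.2, -1.9, 1.4]
gripper_width: 0.182
grasp_force: 24.7
```

```bash
python3 -c "
from h import *
st()"
```

```text
t 15.85 world [0.5503 0.0078 0.0917] dock mm [ 72.4 -87.6] z 91.7 F [ 8.2 -1.9  1.4] grip 0.18
toolx ang dock deg 90.0 zaxis [ 0.01  -0.002 -1.   ]
```

The bolt is at its end stop: x = 72.4 mm with 8 N of resistance. Next I turn the handle down along its arc.

>>> {"name": "carry_out", "arguments": {"increments": "-0.88 0 0.21 0 0 0 -1; -0.91 0 0.36 0 0 0 -1; -0.84 0 0.49 0 0 0 -1; -0.76 0 0.6 0 0 0 -1; -0.66 0 0.72 0 0 0 -1; -0.55 0 0.81 0 0 0 -1; -0.42 0 0.87 0 0 0 -1; -0.28 0 0.94 0 0 0 -1; -0.14 0 0.96 0 0 0 -1; 0 0 0.1 0 0 0 -1; 0 0 0 0 0 0 -1; 0 0 0 0 0 0 -1"}}

```text
time: 17.05
ee_pos: [0.5437, -0.048, 0.0312]
ee_rot: [[0.121, 0.993, 0.01], [0.993, -0.121, -0.005], [-0.003, 0.01, -1.0]]
wrist_force: [7.8, -4.9, -0.1]
gripper_width: 0.185
grasp_force: 27.0
```

```bash
python3 -c "
from h import *
st()"
```

```text
t 17.05 world [ 0.5437 -0.048   0.0312] dock mm [  72.6 -143.8] z 31.2 F [ 7.8 -4.9 -0.1] grip 0.19
toolx ang dock deg 90.0 zaxis [ 0.01  -0.005 -1.   ]
```

>>> {"name": "carry_out", "arguments": {"increments": "0 0.3 0 0 0 0 -1; 0 0.2 0 0 0 0 0; 0 0 0 0 0 0 0; 0 0 0 0 0 0 0; 0 0 -2 0 0 0 0; 0 0 -4 0 0 0 0; -4 0 -4 0 0 0 0; -5 0 -4 0 0 0 0; -5 0 0 0 0 0 0; -5 0 0 0 0 0 0; -5 0 0 0 0 0 0; 0 0 0 0 0 0 0"}}

```text
time: 18.25
ee_pos: [0.5122, -0.2791, 0.1572]
ee_rot: [[0.135, 0.991, -0.001], [0.991, -0.135, -0.006], [-0.006, -0.0, -1.0]]
wrist_force: [-0.3, -0.3, 0.1]
gripper_width: 0.503
grasp_force: 0.0
```

Run:
```python
from h import *
st(); c=grab('top'); save(cv2.resize(c['image'][150:330,220:460],(800,600),interpolation=cv2.INTER_CUBIC),'p6.png')
W=cloud(c);D=dock(W)*1000;z=W[...,2]
m=(abs(D[...,0])<45)&(D[...,1]>-64)&(D[...,1]<61)&(z>.055)&(z<.09)
print('dome',m.sum(),cv2.minAreaRect(D[m].astype(np.float32)))
m=(abs(D[...,0]-72)<14)&(D[...,1]>-160)&(D[...,1]<-130)&(z>.03)&(z<.09)
print('knob',m.sum(),np.nanmean(D[m],0),np.nanmax(z[m]))
```

```text
t 18.25 world [ 0.5122 -0.2791  0.1572] dock mm [  69.2 -377. ] z 157.2 F [-0.3 -0.3  0.1] grip 0.5
toolx ang dock deg 89.2 zaxis [-0.001 -0.006 -1.   ]
dome 1813 ((-0.6492843627929688, -4.506046295166016), (118.90538024902344, 77.77982330322266), 89.98035430908203)
knob 57 [  71.8027658  -140.07772662] 0.06314309342194147
```

View pics/p6.png

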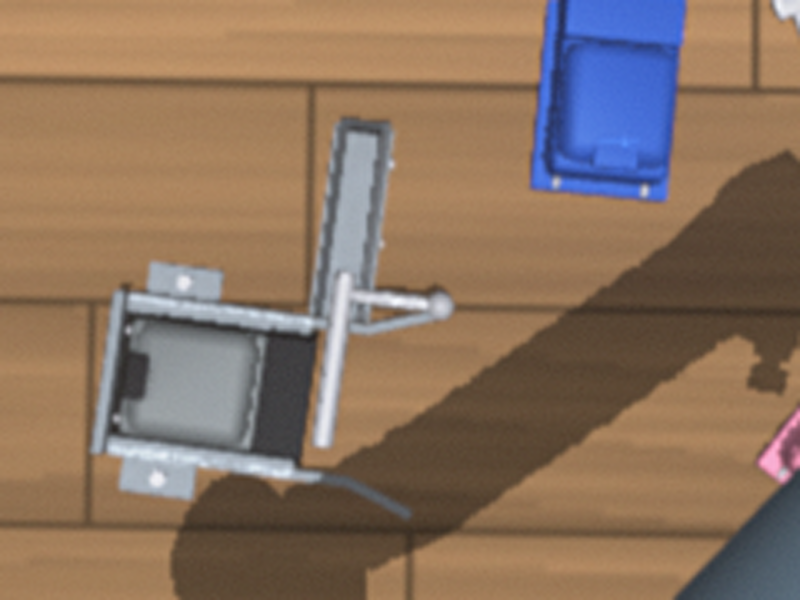

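The sander sits square in the dock against the back stop, the rod lies across behind it (330,360), and the knob is down outside the notch at (437,305). I hand it in.

```bash
python3 -c "
from station import bot
print(bot.job_done())"
```

```text
the job is handed in; nothing more can be done
None
```

I handed the job in at about 18 s; no verdict came back, but the last picture shows the sander home against the back stop, the bolt fully across, the handle down in the notch and the arm clear.

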